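Raise the shielding wall in staggered courses

TASK

Build up the shielding wall in the blue-ended frame, staggered so that no joint stands above another: on the first course lay the half brick against the fixed blue end plate and a full brick beside it, which fits only by pressing its end against the red sprung jaw and letting the spring close the joints. Then lay the other full brick on top as a third course, centred over the joint of the second course, with all bricks square and flush with the faces of the wall. Leave the other things on the table undisturbed.

Things in the scene. Friction and masses are not known exactly. Their poses are not given: they have to be found in the camera images.
- frame: fixed wall frame carrying the first course. Origin on the table under the wall's middle; y runs along the wall from fixed end plate to red jaw, x across it, z up. Base plate 78 mm wide, y = -113 to +137 mm, 10 mm thick. First course, immovable, 45 mm wide: full brick y = -90 to +30, half brick +30 to +90 mm, top at z = 60 mm. Second course: y = -90 to +90, z = 60 to 110 mm, its joint at y = -30 mm.
- end_plate (a point): foot of the blue fixed end plate's inner face, on the middle plane of the wall at the top of the first course (frame y = -90 mm, z = 60 mm). The plate is 45 mm wide and rises 38 mm above this point; its face looks along the frame's +y.
- jaw (a joint): red sprung jaw over the other end of the first course: slides along the frame's +y; m, 0 = at rest, up to 0.020 pushed back. The spring presses with 8 N at 0 and 0.4 N more for each mm. Behind it a fixed blue bracket, frame y = 119 to 131 mm, up to z = 74 mm.
- jaw_face (a point): middle of the jaw's face, which looks along the frame's -y; at rest at frame y = 85 mm, so the second course's space is 175 mm long, 5 mm shorter than its two bricks. The jaw is 42 mm wide, 12 mm thick (y) and only 12.5 mm high, frame z = 62 to 74.5 mm: a brick tilted about 27 degrees with its low end leading goes in against it, and is then let down.
- half_brick: cream plastic shielding brick with one brass insert on top, loose, 60 mm long (its y) x 45 mm wide (its x) x 50 mm high (its z), about 0.135 kg; origin at the centre of its underside. Starts flat on the table, inserts up. Grip it across the 45 mm width.
- brick_a: cream plastic shielding brick with two brass inserts on top, loose, 120 mm long (its y) x 45 mm wide (its x) x 50 mm high (its z), about 0.27 kg; origin at the centre of its underside. Starts flat on the table, inserts up. Grip it across the 45 mm width.
- brick_b: the same as brick_a; either may take either place: cream plastic shielding brick with two brass inserts on top, loose, 120 mm long (its y) x 45 mm wide (its x) x 50 mm high (its z), about 0.27 kg; origin at the centre of its underside. Starts flat on the table, inserts up. Grip it across the 45 mm width.
- tape_roll: black roll of tape, 62 mm across, 19 mm high, a bystander; origin under its centre
- battery: black and yellow block battery standing up, 18 x 27 x 47 mm, a bystander; origin under its centre
There are look-alikes about, which are no part of the job. Leave any green look-alike of the half_brick alone.

How it is judged:
At the end, for the whole second after the job is handed in: Half brick within 3 mm of y = -60, one full brick within 3 mm of y = +30 on the first course, within 6 mm across; the other full brick on top within 12 mm of y = -30, 8 mm across. Heights within 3 mm, upright within 0.05 rad, along the wall within 0.06 rad, at rest (x of half_brick in the frame of frame between -0.006 and 0.006 m and y of half_brick in the frame of frame between -0.063 and -0.057 m and z of half_brick in the frame of frame between 0.057 and 0.063 m and angle between the y axis of half_brick and the y axis of frame, either way round below 0.06 rad and angle between half_brick's own z axis and vertical below 0.05 rad and linear speed of half_brick below 0.01 m/s and ((x of brick_a in the frame of frame between -0.006 and 0.006 m and y of brick_a in the frame of frame between 0.027 and 0.033 m and z of brick_a in the frame of frame between 0.057 and 0.063 m and angle between the y axis of each of brick_a, brick_b and the y axis of frame, either way round below 0.06 rad and angle between each of brick_a, brick_b's own z axis and vertical below 0.05 rad and linear speed of each of brick_a, brick_b below 0.01 m/s and x of brick_b in the frame of frame between -0.008 and 0.008 m and y of brick_b in the frame of frame between -0.042 and -0.018 m and z of brick_b in the frame of frame between 0.107 and 0.113 m) or (x of brick_b in the frame of frame between -0.006 and 0.006 m and y of brick_b in the frame of frame between 0.027 and 0.033 m and z of brick_b in the frame of frame between 0.057 and 0.063 m and angle between the y axis of each of brick_b, brick_a and the y axis of frame, either way round below 0.06 rad and angle between each of brick_b, brick_a's own z axis and vertical below 0.05 rad and linear speed of each of brick_b, brick_a below 0.01 m/s and x of brick_a in the frame of frame between -0.008 and 0.008 m and y of brick_a in the frame of frame between -0.042 and -0.018 m and z of brick_a in the frame of frame between 0.107 and 0.113 m))); the robot touches nothing.
It fails at once if a bystander (tape roll, battery) is moved more than 20 mm (distance of any of tape_roll, battery from where it was at the start of the episode above 0.02 m).
It also fails if it takes over 61 s, if anything falls off the work surface, if the arm or the gripper's body presses on something with over 40 N, if the wrist force passes 120 N, or if a joint passes its speed limit or range.

ROBOT

A 7-joint arm with a two-finger parallel gripper is mounted at the origin on a cart in front of the work surface, level with it; the furniture and walls round the work are solid. World frame = base frame: x ahead of the robot, y to its left, z up, the work surface at z = 0. Lengths are in m, angles in rad, forces in N, time in s.
With the tool pointing down it reaches from about 0.4 to 0.85 m from the base axis. Payload 6.9 kg.
Tool frame: the origin (TCP) lies on the centre line of the jaws, within the pads' length; the fingertips stand 17 mm ahead of it and the grasp point (between the pads) lies 2 mm behind it; z points along the fingers, y is the line along which they close (so a half turn about z gives the same grasp; the last joint's range is limited). The gripper opens to 85 mm and grips with 20 to 120 N. Pads are 22 mm wide; open, the fingers measure 114 mm over their backs; the gripper's body (76 mm by 85 mm) begins 54 mm behind the grasp point. The pads swing forward as they close: fully open they stand 13 mm farther back than shut.
Start: joints at [1.268, 0.507, -0.238, 1.5, 0.126, 1.149, -0.155], TCP at [0.248, -0.574, 0.248] pointing down, gripper open.
Joint ranges: [-3.08, 3.08], [-0.24, 2.05], [-1.43, 1.35], [0, 2.5], [-1.52, 4.66], [0.17, 1.96], [-2.89, 2.89]. Speed limits (rad/s): [2.39, 2.39, 3.14, 3.14, 3.14, 3.14, 3.14].

INTERFACE

Orientations are given as a unit quaternion [w, x, y, z].
In Python, from station import r gives the robot as it stands.
- The arm moves only by the shell command python3 -m pendant 'ROWS' [OPENING] [FORCE]. ROWS is JSON, a list of rows, each an object with "xyz": the shift along the tool's x, y, z in m, a list of three; "twist": the turn, a rotation vector about the tool's x, y, z in degrees, a list of three. A call has 1 to 5 rows; each row shifts and turns the commanded pose from where the row before left it, along the tool's axes as they then stand; what a row does not reach is not made up. A row lasts 1/12 s, in which the tool goes at most 41.7 mm and 7.16 degrees, less where a joint would pass 70% of its speed; a pose out of reach is approached as far as the arm can. A call is refused whole if a number of a shift passes 0.0417 or a number of a turn 7.16, either way. A call with a gripper value outside its range is refused whole. OPENING is the finger opening in m, from 0 to 0.0854, set as the call begins (- or left out, the last holds). The fingers move at their own pace and stop on an object; FORCE is the grip in N (left out, the last holds). Time passes only in rows, so rows that do not move let the fingers close. It gives the time, the measured TCP pose, the force, the opening and the grip force at its end, in the units of the state.
- r.state(): the state, without advancing time (a new reading comes with each control period).
- r.grab_frame(name): name is "side" or "top"; returns the picture (384x512x3 uint8, blue, green, red); there is no depth.
- r.camera_params(name): a dict with "fx", "fy", "cx", "cy" (pixels), "R" (3x3) and "t" (3): a world point X has camera coordinates R X + t. Camera axes: x right, y down, z forward; pixel columns grow to the right and rows downward; lengths in m; the calibration is good to about 2 mm. A picture is of the moment at which its call begins. camera_params takes no time and is no camera call.
- r.finish_job(): hands the job in; it is judged then, once.
The state is a dict: "time": time; "joint_pos": joint angles; "joint_velocities": joint speeds; "tau": joint torques, N m; "tcp_pos": TCP position; "tcp_rot": TCP orientation; "ft_force": force on the tool from outside, world axes, zero at the start; "moment": the same for the moment, N m; "gripper_width": finger opening in m; "grip_force": force on a finger pad.
Only numpy, scipy, OpenCV 4.12 (cv2) and the standard library are available. Lean on these libraries where they do the work, as an engineer would, in place of code of your own. Each camera call takes 0.05 s, during which the arm holds its last target. There are 200 camera calls.

## Working session

There is one attempt and no reset: what is moved stays moved. The work goes in short steps, Python scripts to look and compute and a shell command to move; the robot and the scene stay as the last step left them, time stands still between calls to the robot, and variables do not carry over. Pictures are saved under pics/ and viewed, at most 10 in all, crops included, and the job is handed in when it is done.

```bash
ls; mkdir -p pics; python3 - <<'E'
from station import r
import cv2,numpy as np
np.set_printoptions(precision=4,suppress=True)
for n in("side","top"):
    cv2.imwrite(f"pics/{n}0.png",r.grab_frame(n)); p=r.camera_params(n); print(n,p)
s=r.state();print(s)
E
```

```text
pics
side {'fx': 413.6525283454011, 'fy': 413.6525283454011, 'cx': 252.73941052609362, 'cy': 197.6498118328509, 'R': array([[-0.9989,  0.0405,  0.0223],
       [ 0.0077,  0.6206, -0.7841],
       [-0.0456, -0.7831, -0.6202]]), 't': array([0.5299, 0.0152, 1.0883])}
top {'fx': 456.41621724210586, 'fy': 456.41621724210586, 'cx': 257.86632832559707, 'cy': 188.96141351071162, 'R': array([[ 0.0251, -0.9997,  0.0017],
       [-0.9931, -0.0251, -0.1143],
       [ 0.1143,  0.0011, -0.9934]]), 't': array([0.0183, 0.5417, 1.4205])}
{'time': 0.1, 'joint_pos': array([ 1.2675,  0.5083, -0.2375,  1.501 ,  0.1257,  1.1489, -0.1548]), 'joint_velocities': array([-0.0004, -0.0009, -0.0016, -0.0013, -0.0014,  0.0005, -0.0021]), 'tau': array([ -0.0056, -62.1832,  -2.1954, -25.0201,   0.0125,   0.0078,
         0.    ]), 'tcp_pos': array([ 0.2482, -0.5731,  0.2475]), 'tcp_rot': array([-0.0008,  0.9792,  0.203 , -0.0002]), 'ft_force': array([ 0.7901,  0.2552, -0.4767]), 'moment': array([ 0.0401, -0.0205, -0.0467]), 'grip_force': 0.0, 'gripper_width': 0.08530732253757718}
```

View pics/top0.png

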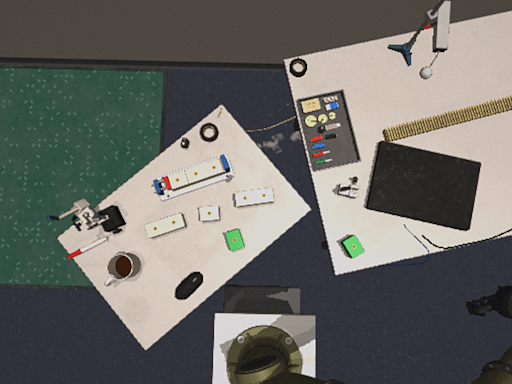

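View pics/side0.png

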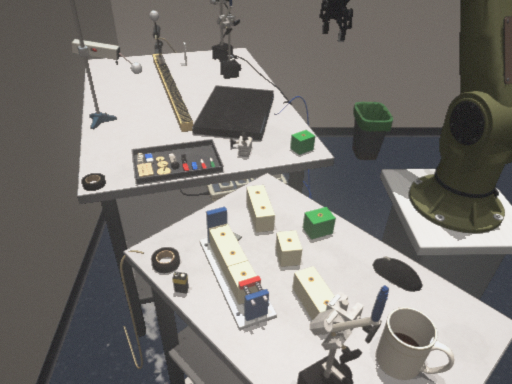

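The top view shows the frame around (195,176), with its blue end plate at (225,163) and its red jaw and blue bracket at about (160,184). The full bricks are at (165,225) and (255,197). There are two half-brick candidates: the cream one at (208,213) and the green one at (234,240). The cream one fits the description, so I'll enlarge it to confirm.

```bash
python3 - <<'E'
import cv2,numpy as np
a=cv2.imread("pics/top0.png")[145:260,135:285]
cv2.imwrite("pics/crop1.png",cv2.resize(a,None,fx=5,fy=5,interpolation=cv2.INTER_CUBIC))
t=cv2.imread("pics/top0.png");h=cv2.cvtColor(t,cv2.COLOR_BGR2HSV)
for u,v in[(165,228),(255,199),(208,216),(270,215),(200,235),(190,180),(160,240),(225,163),(165,182)]:print(u,v,t[v,u],h[v,u])
E
```

```text
165 228 [200 214 217] [ 25  20 217]
255 199 [216 215 218] [170   4 218]
208 216 [214 216 218] [ 15   5 218]
270 215 [208 215 218] [ 21  12 218]
200 235 [192 203 215] [ 14  27 215]
190 180 [204 216 219] [ 24  17 219]
160 240 [187 200 213] [ 15  31 213]
225 163 [162 101  54] [107 170 162]
165 182 [ 68  75 200] [  2 168 200]
```

View pics/crop1.png

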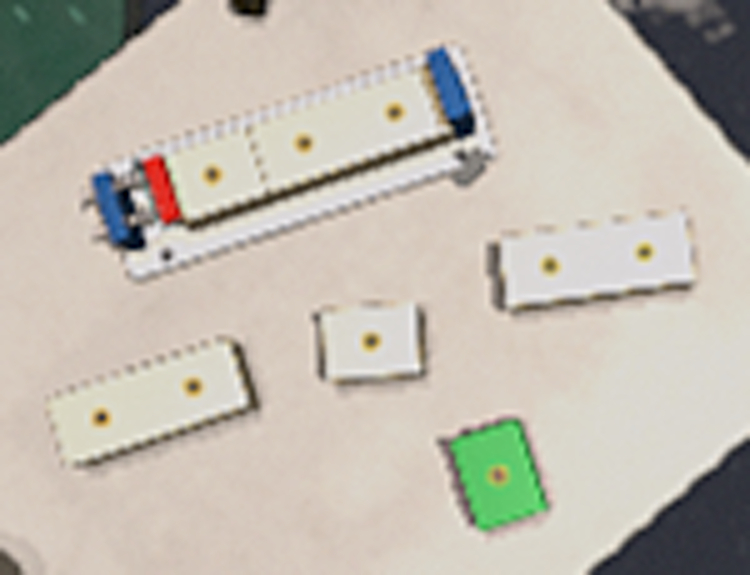

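The crop confirms it: the single-insert cream brick at (208,213) is the half brick. The green one at (234,240) stays put. Next I'll measure the insert centroids in both views.

```bash
cat > h.py <<'E'
import cv2,numpy as np
from station import r
np.set_printoptions(precision=4,suppress=True)
C={n:r.camera_params(n) for n in("side","top")}
def ray(n,uv):
    c=C[n];d=c["R"].T@np.array([(uv[0]-c["cx"])/c["fx"],(uv[1]-c["cy"])/c["fy"],1]);return -c["R"].T@c["t"],d/np.linalg.norm(d)
def onz(n,uv,z):
    o,d=ray(n,uv);return o+d*(z-o[2])/d[2]
def proj(n,X):
    c=C[n];q=c["R"]@np.asarray(X)+c["t"];return np.array([c["fx"]*q[0]/q[2]+c["cx"],c["fy"]*q[1]/q[2]+c["cy"]])
def tri(a,b):
    A=np.zeros((3,3));y=np.zeros(3)
    for n,uv in(("side",a),("top",b)):
        o,d=ray(n,uv);P=np.eye(3)-np.outer(d,d);A+=P;y+=P@o
    return np.linalg.solve(A,y)
def inserts(img,lo=90,amin=2):
    h=cv2.cvtColor(img,cv2.COLOR_BGR2HSV).astype(float)
    w=np.where((h[...,0]>8)&(h[...,0]<32)&(h[...,1]>lo)&(h[...,2]>60),h[...,1]-60,0)
    n,l,s,c=cv2.connectedComponentsWithStats((w>0).astype(np.uint8))
    out=[]
    for i in range(1,n):
        if amin<=s[i,4]<=60:
            v,u=np.nonzero(l==i);k=w[v,u];out.append((round((u*k).sum()/k.sum(),2),round((v*k).sum()/k.sum(),2),int(s[i,4])))
    return out
E
python3 - <<'E'
from h import *
t=cv2.imread("pics/top0.png");s=cv2.imread("pics/side0.png")
for p in inserts(t):
    if 135<p[0]<285 and 145<p[1]<260: print("top",p,onz("top",p,.05 if not(p[1]<185) else .06), proj("side",onz("top",p,.05 if not(p[1]<185) else .06)))
print([p for p in inserts(s) if 190<p[0]<350 and 180<p[1]<320])
E
```

```text
top (np.float64(221.32), np.float64(163.17), 11) [0.6162 0.1485 0.06  ] [217.0047 227.3489]
top (np.float64(213.53), np.float64(166.88), 8) [0.6038 0.1725 0.06  ] [222.488  234.8469]
top (np.float64(195.13), np.float64(173.23), 9) [0.5823 0.2293 0.06  ] [232.5996 253.9383]
top (np.float64(219.68), np.float64(173.67), 3) [0.5828 0.1525 0.06  ] [232.2602 228.415 ]
top (np.float64(223.04), np.float64(172.3), 3) [0.5874 0.1421 0.06  ] [230.1669 225.2519]
top (np.float64(208.54), np.float64(177.34), 25) [0.5704 0.1869 0.06  ] [238.1641 239.3416]
top (np.float64(177.09), np.float64(179.77), 8) [0.5602 0.2848 0.06  ] [244.0489 274.5676]
top (np.float64(191.93), np.float64(183.03), 5) [0.5511 0.238  0.06  ] [247.9688 256.8487]
top (np.float64(181.42), np.float64(186.68), 18) [0.54  0.272 0.05 ] [254.048  272.8374]
top (np.float64(172.09), np.float64(188.86), 4) [0.5324 0.3009 0.05  ] [258.6447 284.2335]
top (np.float64(263.67), np.float64(194.97), 6) [0.5204 0.0132 0.05  ] [257.4726 192.8976]
top (np.float64(244.65), np.float64(197.62), 7) [0.5105 0.0726 0.05  ] [262.8768 208.2331]
top (np.f
[... 196 characters left out ...]
 np.float64(221.07), 9) [0.4325 0.2591 0.05  ] [306.9947 267.1124]
top (np.float64(173.12), np.float64(222.01), 8) [0.4287 0.2929 0.05  ] [311.3895 280.0915]
top (np.float64(154.91), np.float64(228.19), 9) [0.4081 0.3485 0.05  ] [326.9766 303.2534]
top (np.float64(234.05), np.float64(239.43), 5) [0.3796 0.1017 0.05  ] [319.8947 215.7741]
[(np.float64(263.27), np.float64(207.73), 4), (np.float64(318.25), np.float64(214.16), 3), (np.float64(222.87), np.float64(234.22), 5), (np.float64(289.57), np.float64(240.75), 4), (np.float64(232.48), np.float64(253.19), 6), (np.float64(243.22), np.float64(273.48), 10), (np.float64(310.63), np.float64(279.3), 9), (np.float64(324.98), np.float64(302.23), 6)]
```

The measurements agree: heights and insert spacing check out in both views.

| Item | Position x, y (m) | Yaw |
|---|---|---|
| Frame | (.582, .229) | 21.2° |
| Half brick | (.460, .183) | ≈ 6° |
| Brick A (left) | (.418, .321) | 20° |
| Brick B (right) | (.516, .043) | 9.5° |

I'll move over to the half brick now.

```bash
P="python3 -m pendant"
$P '[{"xyz":[0.036,-0.0197,0],"twist":[0,0,0]},{"xyz":[0.036,-0.0197,0],"twist":[0,0,0]},{"xyz":[0.036,-0.0197,0],"twist":[0,0,0]},{"xyz":[0.036,-0.0197,0],"twist":[0,0,0]},{"xyz":[0.036,-0.0197,0],"twist":[0,0,0]}]' 0.085 40
$P '[{"xyz":[0.036,-0.0197,0],"twist":[0,0,0]},{"xyz":[0.036,-0.0197,0],"twist":[0,0,0]},{"xyz":[0.036,-0.0197,0],"twist":[0,0,0]},{"xyz":[0.036,-0.0197,0],"twist":[0,0,0]},{"xyz":[0.036,-0.0197,0],"twist":[0,0,0]}]'
$P '[{"xyz":[0,0,0],"twist":[0,0,-6.6]},{"xyz":[0,0,0],"twist":[0,0,-6.6]},{"xyz":[0,0,0],"twist":[0,0,-6.6]},{"xyz":[0,0,0],"twist":[0,0,-6.6]},{"xyz":[0,0,0],"twist":[0,0,-6.6]}]'
$P '[{"xyz":[0,0,0],"twist":[0,0,-6.6]},{"xyz":[0,0,0],"twist":[0,0,-6.6]},{"xyz":[0,0,0],"twist":[0,0,-6.6]},{"xyz":[0,0,0],"twist":[0,0,-6.6]},{"xyz":[0,0,0],"twist":[0,0,-6.6]}]'
$P '[{"xyz":[0,0,0],"twist":[0,0,-6.3]}]'
cat >> h.py <<'E'
from scipy.spatial.transform import Rotation as Ro
def go(xyz,yaw_deg,pitch=0):
    """tool-frame shift (mm) and twist (deg) from measured pose to TCP target; yaw of brick, tool y = brick x"""
    s=r.state();q=s["tcp_rot"];T=Ro.from_quat([q[1],q[2],q[3],q[0]])
    a=np.deg2rad(yaw_deg);y=np.array([np.cos(a),np.sin(a),0]);z=np.array([0,0,-1.]);x=np.cross(y,z)
    G=Ro.from_matrix(np.c_[x,y,z])*Ro.from_euler('y',pitch,degrees=True)
    print("t",s["time"],"tcp",s["tcp_pos"],"shift mm",T.inv().apply(np.array(xyz)-s["tcp_pos"])*1e3,"twist",np.rad2deg((T.inv()*G).as_rotvec()),"w",s["gripper_width"],"grip",s["grip_force"],"F",s["ft_force"])
FO=np.array([.582,.229,0]);FY=21.2
def fr(x,y,z):
    a=np.deg2rad(FY);return FO+np.array([x*np.cos(a)-y*np.sin(a),x*np.sin(a)+y*np.cos(a),z])
E
python3 -c "
from h import *
go([.460,.183,.25],5.7)"
```

```text
time: 0.52
tcp_pos: [0.3751, -0.4098, 0.248]
tcp_rot: [-0.0, 0.979, 0.203, -0.0]
ft_force: [1.1, 0.3, 0.2]
gripper_width: 0.085
grip_force: 0.0
time: 0.93
tcp_pos: [0.5011, -0.2479, 0.2481]
tcp_rot: [-0.0, 0.979, 0.203, -0.0]
ft_force: [0.9, -0.6, 0.2]
gripper_width: 0.0849
grip_force: 0.0
time: 1.35
tcp_pos: [0.5003, -0.2494, 0.2479]
tcp_rot: [-0.0, 0.88, 0.475, -0.0]
ft_force: [-0.5, 0.9, 0.4]
gripper_width: 0.0851
grip_force: 0.0
time: 1.77
tcp_pos: [0.5002, -0.2496, 0.2479]
tcp_rot: [-0.0, 0.709, 0.706, -0.0]
ft_force: [-0.1, 0.0, -0.3]
gripper_width: 0.0848
grip_force: 0.0
time: 1.85
tcp_pos: [0.5002, -0.2497, 0.2479]
tcp_rot: [-0.0, 0.669, 0.743, -0.0]
ft_force: [-1.1, -0.2, -0.6]
gripper_width: 0.085
grip_force: 0.0
t 1.85 tcp [ 0.5002 -0.2497  0.2479] shift mm [434.484    5.639   -1.9058] twist [-0.0401 -0.0216  0.3482] w 0.08501201425749266 grip 0.0 F [-1.0919 -0.2494 -0.6488]
```

Tracking is accurate. Next I'll traverse and descend onto the half brick.

```bash
P="python3 -m pendant"
$P '[{"xyz":[0.0395,0.0005,0]},{"xyz":[0.0395,0.0005,0]},{"xyz":[0.0395,0.0005,0]},{"xyz":[0.0395,0.0005,0]},{"xyz":[0.0395,0.0005,0]}]' || exit
$P '[{"xyz":[0.0395,0.0005,0]},{"xyz":[0.0395,0.0005,0]},{"xyz":[0.0395,0.0005,0]},{"xyz":[0.0395,0.0005,0]},{"xyz":[0.0395,0.0005,0]}]' 
$P '[{"xyz":[0.0395,0.0005,0.02]},{"xyz":[0,0,0.04]},{"xyz":[0,0,0.04]},{"xyz":[0,0,0.02]},{"xyz":[0,0,0]}]' 
python3 -c "
from h import *
go([.460,.183,.03],5.7)
cv2.imwrite('pics/top1.png',r.grab_frame('top'));a=r.grab_frame('side');cv2.imwrite('pics/side1.png',cv2.resize(a[170:330,190:390],None,fx=4,fy=4))"
```

```text
invalid input at $[0]: expected keys xyz, twist
```

```bash
P="python3 -m pendant"
$P '[{"xyz":[0.0395,0.0005,0],"twist":[0,0,0]},{"xyz":[0.0395,0.0005,0],"twist":[0,0,0]},{"xyz":[0.0395,0.0005,0],"twist":[0,0,0]},{"xyz":[0.0395,0.0005,0],"twist":[0,0,0]},{"xyz":[0.0395,0.0005,0],"twist":[0,0,0]}]' || exit
$P '[{"xyz":[0.0395,0.0005,0],"twist":[0,0,0]},{"xyz":[0.0395,0.0005,0],"twist":[0,0,0]},{"xyz":[0.0395,0.0005,0],"twist":[0,0,0]},{"xyz":[0.0395,0.0005,0],"twist":[0,0,0]},{"xyz":[0.0395,0.0005,0],"twist":[0,0,0]}]' 
$P '[{"xyz":[0.0395,0.0005,0.02],"twist":[0,0,0.3]},{"xyz":[0,0,0.04],"twist":[0,0,0]},{"xyz":[0,0,0.04],"twist":[0,0,0]},{"xyz":[0,0,0.02],"twist":[0,0,0]},{"xyz":[0,0,0],"twist":[0,0,0]}]' 
python3 -c "
from h import *
go([.460,.183,.03],5.7)
cv2.imwrite('pics/top1.png',r.grab_frame('top'));a=r.grab_frame('side');cv2.imwrite('pics/side1.png',cv2.resize(a[150:300,190:390],None,fx=4,fy=4))"
```

```text
time: 2.27
tcp_pos: [0.4825, -0.0514, 0.2481]
tcp_rot: [-0.0, 0.671, 0.741, -0.0]
ft_force: [0.3, 0.7, -0.2]
gripper_width: 0.085
grip_force: 0.0
time: 2.68
tcp_pos: [0.4654, 0.1455, 0.2482]
tcp_rot: [0.0, 0.671, 0.741, -0.0]
ft_force: [0.1, 0.4, -0.4]
gripper_width: 0.0853
grip_force: 0.0
time: 3.1
tcp_pos: [0.4602, 0.1797, 0.1254]
tcp_rot: [-0.002, 0.672, 0.74, -0.004]
ft_force: [0.1, -1.3, 0.6]
gripper_width: 0.0851
grip_force: 0.0
t 3.1 tcp [0.4602 0.1797 0.1254] shift mm [ 3.5122  0.8778 95.3856] twist [-0.4487  0.1211 -0.2152] w 0.08507726005058573 grip 0.0 F [ 0.1325 -1.2726  0.6189]
```

View pics/side1.png

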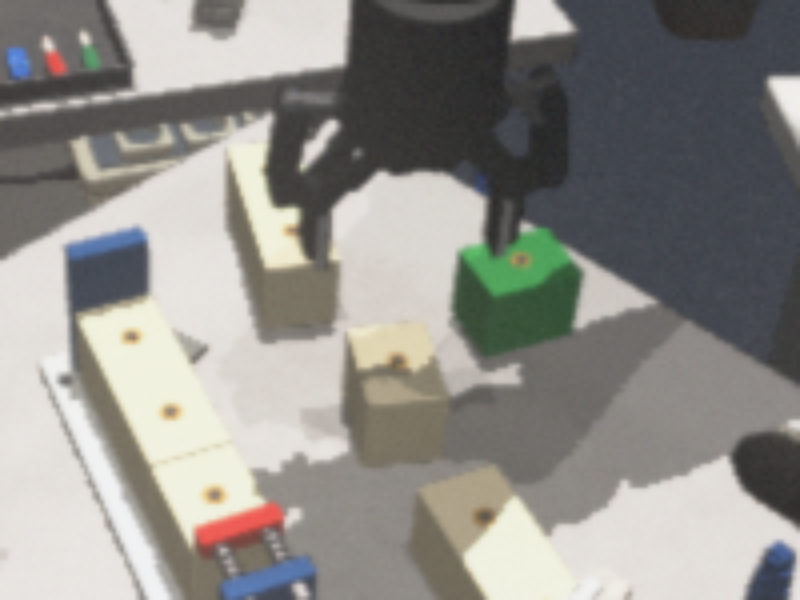

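The half brick at crop (395,390) sits midway between the fingers, with the green brick clear. I'll descend and grip.

```bash
P="python3 -m pendant"
$P '[{"xyz":[0.003,0.001,0.03],"twist":[0,0,0]},{"xyz":[0,0,0.03],"twist":[0,0,0]},{"xyz":[0,0,0.025],"twist":[0,0,0]},{"xyz":[0,0,0.01],"twist":[0,0,0]},{"xyz":[0,0,0],"twist":[0,0,0]}]' 0.085
$P '[{"xyz":[0,0,0],"twist":[0,0,0]},{"xyz":[0,0,0],"twist":[0,0,0]},{"xyz":[0,0,0],"twist":[0,0,0]},{"xyz":[0,0,0],"twist":[0,0,0]},{"xyz":[0,0,0],"twist":[0,0,0]}]' 0.03 60
$P '[{"xyz":[0,0,0],"twist":[0,0,0]},{"xyz":[0,0,0],"twist":[0,0,0]},{"xyz":[0,0,0],"twist":[0,0,0]},{"xyz":[0,0,0],"twist":[0,0,0]}]'
python3 -c "
from h import *
go([.460,.183,.03],5.7)"
```

```text
time: 3.62
tcp_pos: [0.4637, 0.1838, 0.0342]
tcp_rot: [-0.0, 0.673, 0.74, -0.0]
ft_force: [-0.3, -1.0, -0.2]
gripper_width: 0.0847
grip_force: 0.0
time: 4.03
tcp_pos: [0.4645, 0.1843, 0.0362]
tcp_rot: [0.001, 0.673, 0.74, 0.001]
ft_force: [-1.1, -0.0, 9.7]
gripper_width: 0.0441
grip_force: 61.0
time: 4.37
tcp_pos: [0.4645, 0.1843, 0.0362]
tcp_rot: [0.001, 0.673, 0.74, 0.001]
ft_force: [-0.1, -0.6, 9.3]
gripper_width: 0.0442
grip_force: 61.0
t 4.3667 tcp [0.4645 0.1843 0.0362] shift mm [-0.9025 -4.591   6.1564] twist [ 0.1637 -0.0207 -0.2996] w 0.044168584713410286 grip 61.02962136268616 F [-0.0589 -0.5805  9.2985]
```

```bash
P="python3 -m pendant"
$P '[{"xyz":[0,0,-0.01],"twist":[0,0,0]},{"xyz":[0,0,-0.04],"twist":[0,0,0]},{"xyz":[0,0,-0.04],"twist":[0,0,-5]},{"xyz":[0,0,-0.035],"twist":[0,0,-5]},{"xyz":[0,0,0],"twist":[0,0,-5]}]' - 60
python3 -c "
from h import *
print(fr(0,-.055,.16))
go(fr(0,-.055,.16),FY)"
```

```text
time: 4.78
tcp_pos: [0.4658, 0.1861, 0.1666]
tcp_rot: [0.003, 0.569, 0.823, 0.004]
ft_force: [0.9, 0.5, -2.5]
gripper_width: 0.0442
grip_force: 62.0
[0.6019 0.1777 0.16  ]
t 4.7833 tcp [0.4658 0.1861 0.1666] shift mm [-55.9526 124.2556   7.8403] twist [ 0.5722  0.0089 -0.5072] w 0.044194605042551585 grip 61.97107672691345 F [ 0.8887  0.4686 -2.4631]
```

```bash
P="python3 -m pendant"
$P '[{"xyz":[-0.016,0.035,0],"twist":[0,0,0]},{"xyz":[-0.016,0.035,0],"twist":[0,0,0]},{"xyz":[-0.016,0.035,0],"twist":[0,0,0]},{"xyz":[-0.008,0.019,0],"twist":[0,0,0]},{"xyz":[0,0,0],"twist":[0,0,0]}]'
$P '[{"xyz":[0,0,0],"twist":[0,0,0]},{"xyz":[0,0,0],"twist":[0,0,0]}]'
python3 -c "
from h import *
go(fr(0,-.055,.099),FY)
a=r.grab_frame('top');b=r.grab_frame('side')
cv2.imwrite('pics/v2.png',np.hstack([cv2.resize(a[130:230,150:250],None,fx=4,fy=4),cv2.resize(b[170:290,180:280],(400,480))[:400]]))"
```

```text
time: 5.2
tcp_pos: [0.6036, 0.1729, 0.1599]
tcp_rot: [0.001, 0.573, 0.82, 0.001]
ft_force: [-0.3, 0.2, -2.2]
gripper_width: 0.0443
grip_force: 61.9
time: 5.37
tcp_pos: [0.5981, 0.1751, 0.1599]
tcp_rot: [-0.0, 0.57, 0.821, -0.0]
ft_force: [-0.0, 0.7, -1.8]
gripper_width: 0.0442
grip_force: 61.9
t 5.3667 tcp [0.5981 0.1751 0.1599] shift mm [ 1.0974  4.5232 60.9465] twist [-0.0457 -0.0377 -0.7317] w 0.04417200575897011 grip 61.92706346511841 F [-0.0419  0.7233 -1.8149]
```

View pics/v2.png

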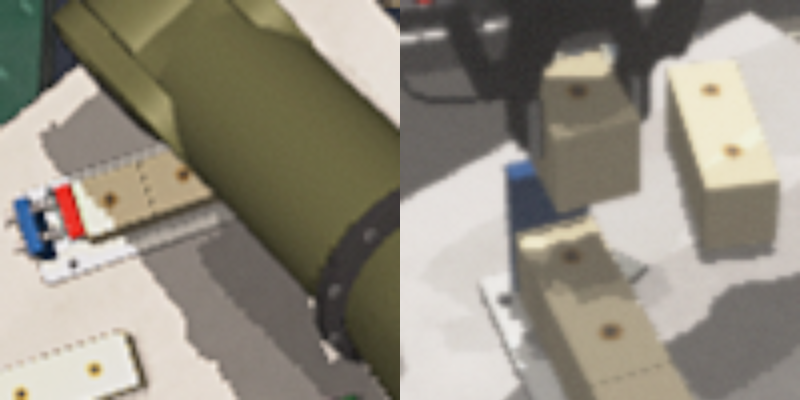

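```bash
python3 -c "
from h import *
p=(224.4,192.3);X=onz('side',p,.1739);a=np.deg2rad(FY)
d=X-FO;print(X,'frame',d[0]*np.cos(a)+d[1]*np.sin(a),-d[0]*np.sin(a)+d[1]*np.cos(a))
d=np.array([.5981,.1751,0])-FO;print('tcp frame',d[0]*np.cos(a)+d[1]*np.sin(a),-d[0]*np.sin(a)+d[1]*np.cos(a))
for q in [(222.87,234.22),(232.48,253.19),(243.22,273.48)]:
  d=onz('side',q,.06)-FO;print('side frame inserts',d[0]*np.cos(a)+d[1]*np.sin(a),-d[0]*np.sin(a)+d[1]*np.cos(a))
"
```

```text
[0.5975 0.1707 0.1739] frame -0.006684234069560396 -0.059960441422174895
tcp frame -0.00448115112785503 -0.056074408463837794
side frame inserts -0.0015201615376972157 -0.062090109205312764
side frame inserts -0.00018001728908270865 -0.0018693757393884523
side frame inserts 0.00028650960896884486 0.05670388132985091
```

The gripped half brick, with its insert at side px (224,192), measures frame y ≈ -57.5 and x ≈ -5. I'll correct x, then lower it.

```bash
P="python3 -m pendant"
$P '[{"xyz":[0,0.0055,0],"twist":[0,0,-0.7]},{"xyz":[0,0,0.02],"twist":[0,0,0]},{"xyz":[0,0,0.02],"twist":[0,0,0]},{"xyz":[0,0,0.014],"twist":[0,0,0]},{"xyz":[0,0,0.006],"twist":[0,0,0]}]'
$P '[{"xyz":[0,0,0.002],"twist":[0,0,0]},{"xyz":[0,0,0],"twist":[0,0,0]},{"xyz":[0,0,0.001],"twist":[0,0,0]},{"xyz":[0,0,0],"twist":[0,0,0]}]'
python3 -c "
from h import *
go(fr(0,-.057,.097),FY)"
```

```text
time: 5.88
tcp_pos: [0.6034, 0.1763, 0.0977]
tcp_rot: [-0.001, 0.565, 0.825, -0.001]
ft_force: [0.0, -0.1, -1.2]
gripper_width: 0.0443
grip_force: 61.9
time: 6.22
tcp_pos: [0.6049, 0.1771, 0.0974]
tcp_rot: [0.0, 0.566, 0.825, 0.001]
ft_force: [1.2, -0.5, -0.9]
gripper_width: 0.0441
grip_force: 61.9
t 6.2167 tcp [0.6049 0.1771 0.0974] shift mm [-0.2903 -2.5613  0.4048] twist [ 0.0893  0.0004 -0.076 ] w 0.044105508224272276 grip 61.92699909210205 F [ 1.2189 -0.5392 -0.9336]
```

```bash
P="python3 -m pendant"
$P '[{"xyz":[0,-0.0015,0.001],"twist":[0,0,0]},{"xyz":[0,0,0],"twist":[0,0,0]},{"xyz":[0,0,0.001],"twist":[0,0,0]},{"xyz":[0,0,0],"twist":[0,0,0]}]'
$P '[{"xyz":[0,0,0.001],"twist":[0,0,0]},{"xyz":[0,0,0],"twist":[0,0,0]}]'
```

```text
time: 6.55
tcp_pos: [0.6034, 0.1764, 0.0963]
tcp_rot: [0.001, 0.566, 0.825, 0.001]
ft_force: [-3.5, -1.9, 11.0]
gripper_width: 0.0442
grip_force: 63.2
time: 6.72
tcp_pos: [0.6034, 0.1764, 0.0962]
tcp_rot: [0.001, 0.566, 0.825, 0.001]
ft_force: [-4.3, -3.3, 17.7]
gripper_width: 0.0441
grip_force: 64.2
```

It landed with the TCP at 0.096, which puts the brick underside at 0.060 as expected. I'll release, rise, then head for brick A.

```bash
P="python3 -m pendant"
$P '[{"xyz":[0,0,-0.001],"twist":[0,0,0]},{"xyz":[0,0,0],"twist":[0,0,0]},{"xyz":[0,0,0],"twist":[0,0,0]},{"xyz":[0,0,0],"twist":[0,0,0]}]' 0.08
$P '[{"xyz":[0,0,-0.02],"twist":[0,0,0]},{"xyz":[0,0,-0.04],"twist":[0,0,0]},{"xyz":[0,0,-0.04],"twist":[0,0,0]},{"xyz":[0,0,-0.02],"twist":[0,0,0]},{"xyz":[0,0,0],"twist":[0,0,0]}]' 0.085
python3 -c "
from h import *
go([.4184,.3207,.2],20.3)"
```

```text
time: 7.05
tcp_pos: [0.603, 0.1761, 0.0943]
tcp_rot: [-0.0, 0.566, 0.825, -0.0]
ft_force: [0.5, -0.3, -0.1]
gripper_width: 0.0799
grip_force: 0.0
time: 7.47
tcp_pos: [0.6049, 0.1779, 0.2197]
tcp_rot: [0.002, 0.566, 0.825, 0.003]
ft_force: [1.1, 0.7, -0.1]
gripper_width: 0.0846
grip_force: 0.0
t 7.4667 tcp [0.6049 0.1779 0.2197] shift mm [ 200.4137 -122.6162   18.7781] twist [ 0.4636 -0.0216  0.8223] w 0.08462718048933296 grip 0.0 F [ 1.1436  0.7297 -0.0748]
```

```bash
P="python3 -m pendant"
$P '[{"xyz":[0.0334,-0.0204,0],"twist":[0,0,0.8]},{"xyz":[0.0334,-0.0204,0],"twist":[0,0,0]},{"xyz":[0.0334,-0.0204,0],"twist":[0,0,0]},{"xyz":[0.0334,-0.0204,0],"twist":[0,0,0]},{"xyz":[0.0334,-0.0204,0],"twist":[0,0,0]}]'
$P '[{"xyz":[0.0334,-0.0204,0.02],"twist":[0,0,0]},{"xyz":[0,0,0.03],"twist":[0,0,0]},{"xyz":[0,0,0.03],"twist":[0,0,0]},{"xyz":[0,0,0],"twist":[0,0,0]},{"xyz":[0,0,0],"twist":[0,0,0]}]'
python3 -c "
from h import *
go([.4184,.3207,.032],20.3)
a=r.grab_frame('top');b=r.grab_frame('side')
print([p for p in inserts(b) if 190<p[0]<350 and 150<p[1]<320])
print([p for p in inserts(a) if 140<p[0]<280 and 150<p[1]<240])
cv2.imwrite('pics/v3.png',np.hstack([cv2.resize(a[140:240,140:240],None,fx=4,fy=4),cv2.resize(b[190:310,200:350],(500,400))[:,:400]]))"
```

```text
time: 7.88
tcp_pos: [0.4473, 0.2973, 0.2137]
tcp_rot: [-0.0, 0.571, 0.821, -0.0]
ft_force: [-0.4, 1.0, -0.2]
gripper_width: 0.085
grip_force: 0.0
time: 8.3
tcp_pos: [0.4191, 0.3191, 0.1343]
tcp_rot: [-0.001, 0.571, 0.821, -0.002]
ft_force: [0.7, -0.0, 1.2]
gripper_width: 0.085
grip_force: 0.0
t 8.3 tcp [0.4191 0.3191 0.1343] shift mm [  1.8365   0.2675 102.3418] twist [-0.2211  0.0589  0.0498] w 0.08495858757437928 grip 0.0 F [ 0.6821 -0.0414  1.1637]
[(np.float64(263.23), np.float64(207.74), 4), (np.float64(221.62), np.float64(217.47), 7), (np.float64(232.3), np.float64(253.26), 7), (np.float64(243.0), np.float64(273.72), 10), (np.float64(309.0), np.float64(278.92), 3), (np.float64(312.47), np.float64(279.53), 2), (np.float64(324.37), np.float64(302.6), 5)]
[(np.float64(210.99), np.float64(164.54), 7), (np.float64(222.72), np.float64(167.9), 3), (np.float64(219.5), np.float64(170.0), 2), (np.float64(195.2), np.float64(173.3), 8), (np.float64(211.46), np.float64(173.0), 2), (np.float64(208.42), np.float64(174.0), 2), (np.float64(219.54), np.float64(174.0), 2), (np.float64(177.15), np.float64(179.69), 7), (np.float64(187.33), np.float64(184.57), 42), (np.float64(263.44), np.float64(194.97), 6), (np.float64(244.67), np.float64(197.64), 7), (np.float64(239.51), np.float64(206.0), 2), (np.float64(183.25), np.float64(218.46), 4), (np.float64(234.2), np.float64(239.16), 6)]
```

View pics/v3.png

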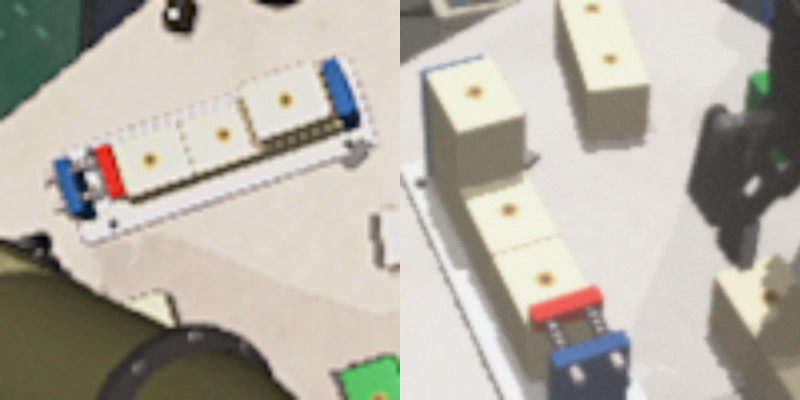

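The half brick sits square on the first course, with its insert at top px (211,164.5) and side px (221.6,217.5). The gripper is lined up over brick A, so I'll descend and grip it hard.

```bash
P="python3 -m pendant"
$P '[{"xyz":[0.0015,0,0.035],"twist":[0,0,0]},{"xyz":[0,0,0.035],"twist":[0,0,0]},{"xyz":[0,0,0.022],"twist":[0,0,0]},{"xyz":[0,0,0.01],"twist":[0,0,0]},{"xyz":[0,0,0],"twist":[0,0,0]}]' 0.085
$P '[{"xyz":[0,0,0],"twist":[0,0,0]},{"xyz":[0,0,0],"twist":[0,0,0]},{"xyz":[0,0,0],"twist":[0,0,0]},{"xyz":[0,0,0],"twist":[0,0,0]},{"xyz":[0,0,0],"twist":[0,0,0]}]' 0.03 110
$P '[{"xyz":[0,0,0],"twist":[0,0,0]},{"xyz":[0,0,0],"twist":[0,0,0]},{"xyz":[0,0,0],"twist":[0,0,0]}]'
python3 -c "
from h import *
go([.4184,.3207,.032],20.3)
a=np.deg2rad(FY)
for n,p,z in (('top',(210.99,164.54),.11),('side',(221.62,217.47),.11)):
  d=onz(n,p,z)-FO;print(n,d[0]*np.cos(a)+d[1]*np.sin(a),-d[0]*np.sin(a)+d[1]*np.cos(a))
print(tri((221.62,217.47),(210.99,164.54)))
for s,t in (((222.87,234.22),(213.53,166.88)),((232.4,253.2),(195.17,173.27)),((243.1,273.6),(177.1,179.73)),((310.63,279.3),(173.12,222.01)),((324.98,302.23),(154.91,228.19)),((263.25,207.74),(244.65,197.62))):
  X=tri(s,t);d=X-FO;print(X,'frame',d[0]*np.cos(a)+d[1]*np.sin(a),-d[0]*np.sin(a)+d[1]*np.cos(a))
"
```

```text
time: 8.82
tcp_pos: [0.4196, 0.321, 0.0329]
tcp_rot: [-0.0, 0.572, 0.821, -0.001]
ft_force: [0.5, -0.3, 1.2]
gripper_width: 0.0851
grip_force: 0.0
time: 9.23
tcp_pos: [0.4203, 0.3219, 0.0354]
tcp_rot: [0.001, 0.571, 0.821, 0.001]
ft_force: [0.1, -1.5, 9.9]
gripper_width: 0.0438
grip_force: 112.4
time: 9.48
tcp_pos: [0.4203, 0.3219, 0.0354]
tcp_rot: [0.001, 0.571, 0.821, 0.001]
ft_force: [-0.3, -1.0, 9.5]
gripper_width: 0.0436
grip_force: 112.4
t 9.4833 tcp [0.4203 0.3219 0.0354] shift mm [-0.5203 -2.2095  3.4215] twist [ 0.1783 -0.0232 -0.003 ] w 0.04364640321772856 grip 112.42568850517273 F [-0.2824 -1.0302  9.5143]
top -8.844512081726541e-05 -0.057452027438951975
side 0.0007202412620268273 -0.060241121881973565
[0.6034 0.1752 0.1116]
[0.6033 0.1723 0.0618] frame -0.0006743441906668264 -0.06050179577418777
[0.5823 0.2289 0.0616] frame 0.00023087315684765637 -0.00019675726918512654
[0.5611 0.2843 0.062 ] frame 0.0004733275270674235 0.05907792541420849
[0.4295 0.2924 0.0515] frame -0.11928737142695657 0.1142697407932517
[0.4099 0.3477 0.0514] frame -0.11748966579522215 0.17286738218175718
[0.51   0.0726 0.0516] frame -0.1236508362625725 -0.11981050385706174
```

Brick A is held at h ≈ 35 mm, its centre about 1 mm behind the TCP, and the half brick measures y ≈ -58. I'll lift and carry it over the wall.

```bash
P="python3 -m pendant"
$P '[{"xyz":[0,0,-0.01],"twist":[0,0,0]},{"xyz":[0,0,-0.04],"twist":[0,0,0]},{"xyz":[0,0,-0.04],"twist":[0,0,0]},{"xyz":[0,0,-0.04],"twist":[0,0,-0.9]},{"xyz":[0,0,-0.03],"twist":[0,0,0]}]'
$P '[{"xyz":[0,0,0],"twist":[0,0,0]},{"xyz":[0,0,0],"twist":[0,-7,0]},{"xyz":[0,0,0],"twist":[0,-7,0]},{"xyz":[0,0,0],"twist":[0,-7,0]},{"xyz":[0,0,0],"twist":[0,-7,0]}]'
$P '[{"xyz":[0,0,0],"twist":[0,0,0]},{"xyz":[0,0,0],"twist":[0,0,0]}]'
python3 -c "
from h import *
go(fr(0,.0385,.18),FY,-28)"
```

```text
time: 9.9
tcp_pos: [0.419, 0.3218, 0.1975]
tcp_rot: [0.0, 0.564, 0.826, 0.001]
ft_force: [0.9, 0.7, -2.9]
gripper_width: 0.0433
grip_force: 112.7
time: 10.32
tcp_pos: [0.4197, 0.3214, 0.195]
tcp_rot: [0.202, 0.548, 0.8, -0.137]
ft_force: [-0.4, -0.1, -2.9]
gripper_width: 0.0436
grip_force: 112.9
time: 10.48
tcp_pos: [0.4174, 0.3234, 0.1925]
tcp_rot: [0.199, 0.546, 0.802, -0.137]
ft_force: [0.5, 0.1, -2.4]
gripper_width: 0.0435
grip_force: 113.0
t 10.4833 tcp [0.4174 0.3234 0.1925] shift mm [-91.1834 118.7227  62.1632] twist [ 0.0207 -0.0719  0.3414] w 0.043505994423742964 grip 113.0271577835083 F [ 0.5345  0.0803 -2.4053]
```

```bash
P="python3 -m pendant"
$P '[{"xyz":[-0.0228,0.0297,0.0155],"twist":[0,0,0.3]},{"xyz":[-0.0228,0.0297,0.0155],"twist":[0,0,0]},{"xyz":[-0.0228,0.0297,0.0155],"twist":[0,0,0]},{"xyz":[-0.0228,0.0297,0.0155],"twist":[0,0,0]},{"xyz":[0,0,0],"twist":[0,0,0]}]'
$P '[{"xyz":[0,0,0],"twist":[0,0,0]},{"xyz":[0,0,0],"twist":[0,0,0]}]'
python3 -c "
from h import *
go(fr(0,.0385,.125),FY,-28)
a=r.grab_frame('top');b=r.grab_frame('side')
cv2.imwrite('pics/v4.png',cv2.resize(b[180:330,190:310],(600,750))[150:])"
```

```text
time: 10.9
tcp_pos: [0.5778, 0.252, 0.1816]
tcp_rot: [0.202, 0.556, 0.795, -0.138]
ft_force: [0.4, -2.2, -2.6]
gripper_width: 0.0434
grip_force: 113.1
time: 11.07
tcp_pos: [0.5697, 0.26, 0.1818]
tcp_rot: [0.199, 0.551, 0.799, -0.136]
ft_force: [0.1, 1.5, -2.8]
gripper_width: 0.0437
grip_force: 113.1
t 11.0667 tcp [0.5697 0.26   0.1818] shift mm [31.167   0.1026 47.7605] twist [-0.0956 -0.0967 -0.4147] w 0.04368379621368149 grip 113.05405497550964 F [ 0.0784  1.5077 -2.7798]
```

View pics/v4.png

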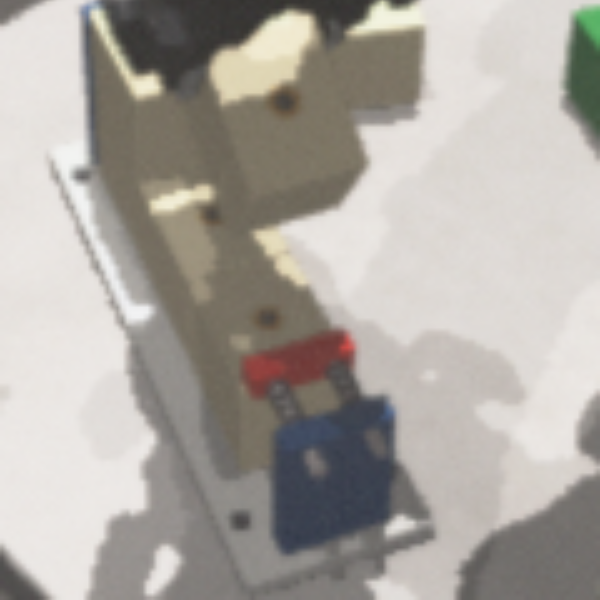

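```bash
P="python3 -m pendant"
python3 -c "
from h import *
s=r.state();q=s['tcp_rot'];T=Ro.from_quat([q[1],q[2],q[3],q[0]])
X=s['tcp_pos']+T.apply([.029,0,-.0146]);print('pred insert',proj('side',X),'obs 247,230.4')"
$P '[{"xyz":[0.0103,0,0.016],"twist":[0,0,-0.4]},{"xyz":[0.0103,0,0.016],"twist":[0,0,0]},{"xyz":[0.0103,0,0.016],"twist":[0,0,0]},{"xyz":[0,0,0],"twist":[0,0,0]},{"xyz":[0,0,0],"twist":[0,0,0]}]'
python3 -c "
from h import *
go(fr(0,.0385,.123),FY,-28)"
```

```text
pred insert [246.4778 231.1473] obs 247,230.4
time: 11.58
tcp_pos: [0.567, 0.2664, 0.1248]
tcp_rot: [0.199, 0.546, 0.802, -0.137]
ft_force: [-0.0, 0.1, -2.3]
gripper_width: 0.0439
grip_force: 113.0
t 11.5833 tcp [0.567  0.2664 0.1248] shift mm [-0.8157  0.478   2.4189] twist [-0.0336 -0.0011  0.2587] w 0.04385138774173505 grip 113.04820418357849 F [-0.0178  0.0881 -2.3232]
```

```bash
P="python3 -m pendant"
$P '[{"xyz":[0.0035,0,-0.0019],"twist":[0,0,0]},{"xyz":[0.0035,0,-0.0019],"twist":[0,0,0]},{"xyz":[0.0035,0,-0.0019],"twist":[0,0,0]},{"xyz":[0,0,0],"twist":[0,0,0]}]'
$P '[{"xyz":[0.0019,0,0.0035],"twist":[0,0,0]},{"xyz":[0,0,0],"twist":[0,0,0]},{"xyz":[0,0,0],"twist":[0,0,0]}]'
python3 -c "
from h import *
go(fr(0,.0385,.119),FY,-28)"
```

```text
time: 11.92
tcp_pos: [0.5648, 0.2748, 0.127]
tcp_rot: [0.202, 0.548, 0.8, -0.138]
ft_force: [4.5, -8.7, -1.9]
gripper_width: 0.0438
grip_force: 112.9
time: 12.17
tcp_pos: [0.5658, 0.2737, 0.1238]
tcp_rot: [0.203, 0.549, 0.799, -0.138]
ft_force: [3.3, -10.1, 2.4]
gripper_width: 0.0435
grip_force: 113.7
t 12.1667 tcp [0.5658 0.2737 0.1238] shift mm [-5.6541 -1.0123  8.4926] twist [ 0.0399  0.3965 -0.1444] w 0.04347759818987693 grip 113.67715716362 F [  3.3059 -10.0508   2.3531]
```

Contact with the jaw at about 10 N. I'll push on.

```bash
P="python3 -m pendant"
$P '[{"xyz":[0.0035,0,-0.0019],"twist":[0,0,0]},{"xyz":[0.0035,0,-0.0019],"twist":[0,0,0]},{"xyz":[0.0035,0,-0.0019],"twist":[0,0,0]},{"xyz":[0,0,0],"twist":[0,0,0]}]'
$P '[{"xyz":[0.002,0,0.004],"twist":[0,0,0]},{"xyz":[0,0,0],"twist":[0,0,0]},{"xyz":[0,0,0],"twist":[0,0,0]}]'
python3 -c "
from h import *
go(fr(0,.0385,.119),FY,-28)
b=r.grab_frame('side')
cv2.imwrite('pics/v5.png',cv2.resize(b[180:330,190:310],(600,750))[100:700])"
```

```text
time: 12.5
tcp_pos: [0.5618, 0.284, 0.124]
tcp_rot: [0.204, 0.549, 0.799, -0.139]
ft_force: [5.3, -12.3, 1.8]
gripper_width: 0.0433
grip_force: 113.0
time: 12.75
tcp_pos: [0.5627, 0.2827, 0.1204]
tcp_rot: [0.204, 0.549, 0.798, -0.139]
ft_force: [5.7, -12.2, 6.0]
gripper_width: 0.0435
grip_force: 113.8
t 12.75 tcp [0.5627 0.2827 0.1204] shift mm [-15.6112  -1.3829  10.0999] twist [ 0.0425  0.6082 -0.2701] w 0.043530404434174434 grip 113.79526376724243 F [  5.7252 -12.1898   5.9704]
```

View pics/v5.png

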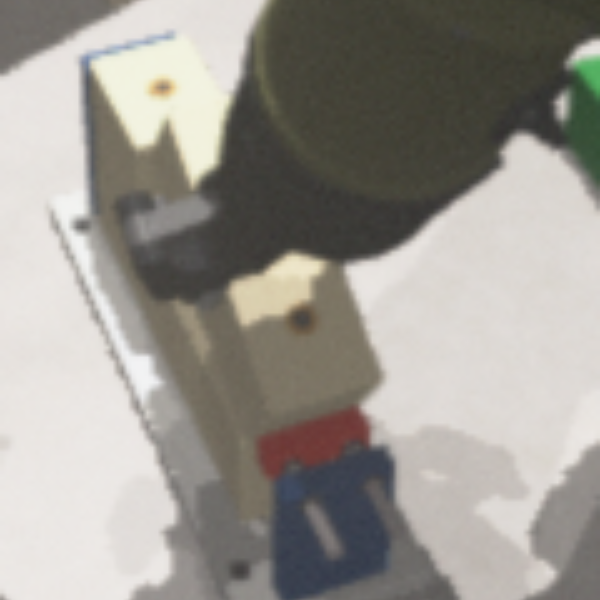

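The low end is in against the jaw, which is pushed back with its springs compressed (corner at y ≈ 92, z ≈ 61). I'll let the brick down about its low corner.

```bash
P="python3 -m pendant"
$P '[{"xyz":[-0.003,0,0.007],"twist":[0,7,0]},{"xyz":[0,0,0],"twist":[0,0,0]},{"xyz":[-0.003,0,0.007],"twist":[0,7,0]},{"xyz":[0,0,0],"twist":[0,0,0]},{"xyz":[0,0,0],"twist":[0,0,0]}]'
python3 -c "
from h import *
def corner():
    s=r.state();q=s['tcp_rot'];T=Ro.from_quat([q[1],q[2],q[3],q[0]]);a=np.deg2rad(FY)
    for c in((.059,0,.0354),(-.061,0,.0354)):
        d=s['tcp_pos']+T.apply(c)-FO;print('corner x,y,z',d[0]*np.cos(a)+d[1]*np.sin(a),-d[0]*np.sin(a)+d[1]*np.cos(a),d[2])
corner()
go(fr(0,.034,.0955),FY,-14)"
```

```text
time: 13.22
tcp_pos: [0.5677, 0.2698, 0.1099]
tcp_rot: [0.105, 0.564, 0.816, -0.071]
ft_force: [4.4, -11.7, 5.8]
gripper_width: 0.0434
grip_force: 114.4
corner x,y,z 0.0018318651557262915 0.09140105815386072 0.06078943103421897
corner x,y,z 0.0008932968061915354 -0.024748613185656992 0.09092865692300503
t 13.2167 tcp [0.5677 0.2698 0.1099] shift mm [-5.2915 -1.3267 16.2193] twist [ 0.0093  0.5467 -0.4481] w 0.043427858645533 grip 114.40250515937805 F [  4.4494 -11.6917   5.8099]
```

```bash
P="python3 -m pendant"
$P '[{"xyz":[0.004,0,-0.001],"twist":[0,0,0]},{"xyz":[-0.0035,0,0.007],"twist":[0,7,0]},{"xyz":[0,0,0],"twist":[0,0,0]},{"xyz":[0,0,0],"twist":[0,0,0]}]'
cat >> h.py <<'E'
def corner():
    s=r.state();q=s['tcp_rot'];T=Ro.from_quat([q[1],q[2],q[3],q[0]]);a=np.deg2rad(FY)
    for c in((.059,0,.0354),(-.061,0,.0354)):
        d=s['tcp_pos']+T.apply(c)-FO;print('corner x,y,z',d[0]*np.cos(a)+d[1]*np.sin(a),-d[0]*np.sin(a)+d[1]*np.cos(a),d[2])
E
python3 -c "
from h import *
corner()
go(fr(0,.034,.0955),FY,-7)"
```

```text
time: 13.55
tcp_pos: [0.5682, 0.2683, 0.1028]
tcp_rot: [0.055, 0.567, 0.821, -0.037]
ft_force: [4.6, -11.2, 3.5]
gripper_width: 0.0433
grip_force: 114.6
corner x,y,z 0.0017607284645577079 0.09545708426079663 0.059935448337642215
corner x,y,z 0.0008100589772662235 -0.023492815916413286 0.07574738924816102
t 13.55 tcp [0.5682 0.2683 0.1028] shift mm [-6.6194 -1.2439  8.2439] twist [-0.004   0.5719 -0.4539] w 0.043344086968077365 grip 114.59713339805603 F [  4.639  -11.1957   3.4804]
```

```bash
P="python3 -m pendant"
$P '[{"xyz":[-0.0038,-0.0005,0.007],"twist":[0,7,0]},{"xyz":[0,0,0],"twist":[0,0,-0.4]},{"xyz":[0,0,0.0005],"twist":[0,0.6,0]},{"xyz":[0,0,0],"twist":[0,0,0]}]'
python3 -c "
from h import *
corner()
go(fr(0,.034,.0955),FY,0)"
```

```text
time: 13.88
tcp_pos: [0.5696, 0.2654, 0.0957]
tcp_rot: [0.0, 0.565, 0.825, 0.001]
ft_force: [5.3, -16.6, 10.0]
gripper_width: 0.0435
grip_force: 116.1
corner x,y,z 0.0016045399760055007 0.09749696676086664 0.06039527009810539
corner x,y,z 0.0017370311846643055 -0.02250287958074944 0.06025625906199292
t 13.8833 tcp [0.5696 0.2654 0.0957] shift mm [-4.4544 -1.5989  0.2182] twist [ 0.1233 -0.0664  0.0632] w 0.04346285800316597 grip 116.14073753356934 F [  5.3111 -16.6046  10.0472]
```

The brick is flat (z ≈ 60) with a joint gap of about 5 mm. I'll ease it back, then release and let the spring close the joint.

```bash
P="python3 -m pendant"
$P '[{"xyz":[-0.002,-0.001,-0.0005],"twist":[0,0,0]},{"xyz":[-0.002,0,0],"twist":[0,0,0]},{"xyz":[-0.001,0,0],"twist":[0,0,0]},{"xyz":[0,0,0],"twist":[0,0,0]}]'
$P '[{"xyz":[0,0,0],"twist":[0,0,0]},{"xyz":[0,0,0],"twist":[0,0,0]},{"xyz":[0,0,0],"twist":[0,0,0]},{"xyz":[0,0,0],"twist":[0,0,0]},{"xyz":[0,0,0],"twist":[0,0,0]}]' 0.08
$P '[{"xyz":[0,0,-0.02],"twist":[0,0,0]},{"xyz":[0,0,-0.04],"twist":[0,0,0]},{"xyz":[0,0,-0.04],"twist":[0,0,0]},{"xyz":[0,0,-0.02],"twist":[0,0,0]},{"xyz":[0,0,0],"twist":[0,0,0]}]' 0.085
python3 -c "
from h import *
go([.515,.0432,.2],9.5)"
```

```text
time: 14.22
tcp_pos: [0.5702, 0.2632, 0.0959]
tcp_rot: [-0.0, 0.564, 0.826, 0.003]
ft_force: [8.4, -7.8, 2.6]
gripper_width: 0.0434
grip_force: 114.7
time: 14.63
tcp_pos: [0.5656, 0.2681, 0.0944]
tcp_rot: [-0.005, 0.561, 0.828, 0.003]
ft_force: [0.7, 0.3, 0.7]
gripper_width: 0.0803
grip_force: 0.0
time: 15.05
tcp_pos: [0.5676, 0.2686, 0.2195]
tcp_rot: [-0.003, 0.561, 0.828, 0.006]
ft_force: [0.3, 1.0, -0.3]
gripper_width: 0.0849
grip_force: 0.0
t 15.05 tcp [0.5676 0.2686 0.2195] shift mm [-190.0159 -132.535    16.2607] twist [ 0.3457 -0.7316 12.2494] w 0.0849478087590842 grip 0.0 F [ 0.2526  1.0271 -0.3449]
```

```bash
P="python3 -m pendant"
$P '[{"xyz":[-0.0317,-0.0221,0],"twist":[0,0,0]},{"xyz":[-0.0317,-0.0221,0],"twist":[0,0,0]},{"xyz":[-0.0317,-0.0221,0],"twist":[0,0,0]},{"xyz":[-0.0317,-0.0221,0],"twist":[0,0,0]},{"xyz":[-0.0317,-0.0221,0],"twist":[0,0,0]}]'
$P '[{"xyz":[-0.0317,-0.0221,0.016],"twist":[0,-0.7,0]},{"xyz":[0,0,0.02],"twist":[0,0,6.1]},{"xyz":[0,0,0.03],"twist":[0,0,6.1]},{"xyz":[0,0,0],"twist":[0,0,0]},{"xyz":[0,0,0],"twist":[0,0,0]}]'
python3 -c "
from h import *
go([.515,.0432,.032],9.5)
a=r.grab_frame('top');b=r.grab_frame('side')
print([p for p in inserts(b) if 190<p[0]<350 and 150<p[1]<320])
print([p for p in inserts(a) if 140<p[0]<280 and 150<p[1]<240])
cv2.imwrite('pics/v6.png',np.hstack([cv2.resize(a[140:240,140:240],None,fx=4,fy=4),cv2.resize(b[190:310,200:350],(500,400))[:,:400]]))"
```

```text
time: 15.47
tcp_pos: [0.5212, 0.0767, 0.2117]
tcp_rot: [-0.005, 0.561, 0.828, 0.002]
ft_force: [2.1, -0.3, 0.4]
gripper_width: 0.085
grip_force: 0.0
time: 15.88
tcp_pos: [0.5124, 0.0409, 0.1454]
tcp_rot: [-0.001, 0.644, 0.765, -0.002]
ft_force: [0.2, 1.0, 0.6]
gripper_width: 0.085
grip_force: 0.0
t 15.8833 tcp [0.5124 0.0409 0.1454] shift mm [  2.0463   3.3398 113.3792] twist [-0.2086  0.0847  0.262 ] w 0.08501299195108351 grip 0.0 F [0.1987 0.9836 0.5542]
[(np.float64(257.91), np.float64(192.56), 5), (np.float64(318.0), np.float64(214.59), 2), (np.float64(221.69), np.float64(216.71), 6), (np.float64(232.16), np.float64(234.89), 9), (np.float64(244.21), np.float64(256.2), 9)]
[(np.float64(211.86), np.float64(164.57), 9), (np.float64(192.93), np.float64(170.95), 9), (np.float64(217.45), np.float64(171.0), 2), (np.float64(211.46), np.float64(173.0), 2), (np.float64(214.45), np.float64(172.0), 2), (np.float64(205.49), np.float64(175.0), 2), (np.float64(208.5), np.float64(174.0), 2), (np.float64(174.07), np.float64(177.43), 10), (np.float64(188.48), np.float64(181.0), 2), (np.float64(182.55), np.float64(183.0), 2), (np.float64(185.52), np.float64(182.0), 2), (np.float64(181.56), np.float64(187.0), 2), (np.float64(169.28), np.float64(188.0), 2), (np.float64(250.45), np.float64(205.24), 26), (np.float64(234.45), np.float64(239.59), 11)]
```

View pics/v6.png

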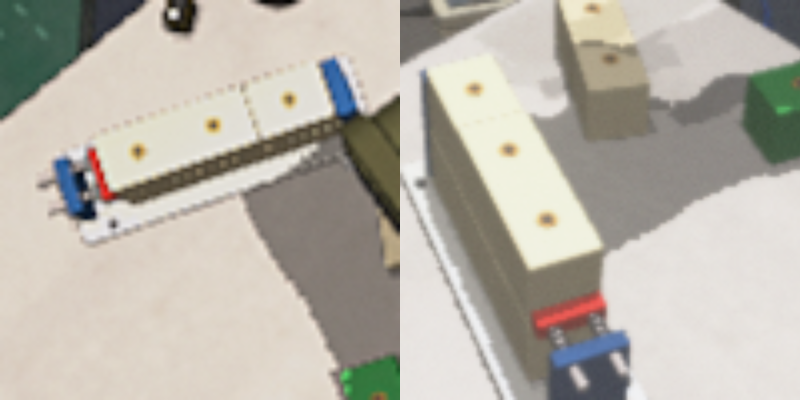

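The second course is closed with tight joints: top px inserts at (212,165), (193,171) and (174,177), all in line. I'll pick brick B now.

```bash
P="python3 -m pendant"
$P '[{"xyz":[0.002,0.003,0.038],"twist":[0,0,0.3]},{"xyz":[0,0,0.038],"twist":[0,0,0]},{"xyz":[0,0,0.025],"twist":[0,0,0]},{"xyz":[0,0,0.012],"twist":[0,0,0]},{"xyz":[0,0,0],"twist":[0,0,0]}]' 0.085
$P '[{"xyz":[0,0,0],"twist":[0,0,0]},{"xyz":[0,0,0],"twist":[0,0,0]},{"xyz":[0,0,0],"twist":[0,0,0]},{"xyz":[0,0,0],"twist":[0,0,0]},{"xyz":[0,0,0],"twist":[0,0,0]}]' 0.03 70
$P '[{"xyz":[0,0,0],"twist":[0,0,0]},{"xyz":[0,0,0],"twist":[0,0,0]}]'
python3 -c "
from h import *
go([.515,.0432,.032],9.5)
a=np.deg2rad(FY)
for s,t in (((221.69,216.71),(211.86,164.57)),((232.16,234.89),(192.93,170.95)),((244.21,256.2),(174.07,177.43))):
  d=tri(s,t)-FO;print('frame',d[0]*np.cos(a)+d[1]*np.sin(a),-d[0]*np.sin(a)+d[1]*np.cos(a),d[2])
"
$P '[{"xyz":[0,0,-0.01],"twist":[0,0,0]},{"xyz":[0,0,-0.04],"twist":[0,0,0]},{"xyz":[0,0,-0.04],"twist":[0,0,0]},{"xyz":[0,0,-0.04],"twist":[0,0,-6]},{"xyz":[0,0,-0.025],"twist":[0,0,-6]}]'
python3 -c "
from h import *
go(fr(0.0005,-.030,.175),FY)"
```

```text
time: 16.4
tcp_pos: [0.5156, 0.0437, 0.0318]
tcp_rot: [-0.0, 0.647, 0.763, -0.001]
ft_force: [0.1, -0.2, 0.4]
gripper_width: 0.0853
grip_force: 0.0
time: 16.82
tcp_pos: [0.5172, 0.0432, 0.0348]
tcp_rot: [0.002, 0.648, 0.762, 0.0]
ft_force: [-0.2, -0.7, 6.1]
gripper_width: 0.0442
grip_force: 72.0
time: 16.98
tcp_pos: [0.5172, 0.0431, 0.0349]
tcp_rot: [0.002, 0.648, 0.762, 0.0]
ft_force: [-0.9, 0.1, 7.4]
gripper_width: 0.044
grip_force: 72.0
t 16.9833 tcp [0.5172 0.0431 0.0349] shift mm [ 0.4168 -2.1906  2.861 ] twist [ 0.1546  0.1317 -0.2757] w 0.043973750162057436 grip 71.99213147163391 F [-0.9436  0.0542  7.4403]
frame -0.00048615708533654434 -0.06035674923824128 0.11138866853465944
frame -8.538413737282803e-05 -0.00027074860298908023 0.11270393673284256
frame 6.506827859906195e-05 0.05995798543576554 0.11134199408914146
time: 17.4
tcp_pos: [0.5165, 0.044, 0.1929]
tcp_rot: [0.002, 0.563, 0.827, 0.0]
ft_force: [0.9, 0.4, -2.6]
gripper_width: 0.0439
grip_force: 72.8
t 17.4 tcp [0.5165 0.044  0.1929] shift mm [118.0952 129.1204  17.9002] twist [0.1542 0.1717 0.3341] w 0.043870179215025604 grip 72.75319218635559 F [ 0.8819  0.4428 -2.5759]
```

The second course measures half brick y = -60.4 and full brick y = 29.8, both on target. I'll carry brick B over the joint.

```bash
P="python3 -m pendant"
$P '[{"xyz":[0.0236,0.0258,0],"twist":[0,0,0.3]},{"xyz":[0.0236,0.0258,0],"twist":[0,0,0]},{"xyz":[0.0236,0.0258,0],"twist":[0,0,0]},{"xyz":[0.0236,0.0258,0],"twist":[0,0,0]},{"xyz":[0.0236,0.0258,0.015],"twist":[0,0,0]}]'
$P '[{"xyz":[0,0,0],"twist":[0,0,0]},{"xyz":[0,0,0],"twist":[0,0,0]},{"xyz":[0,0,0],"twist":[0,0,0]}]'
python3 -c "
from h import *
go(fr(0.0,-.0295,.145),FY)"
```

```text
time: 17.82
tcp_pos: [0.5959, 0.2014, 0.1764]
tcp_rot: [0.002, 0.567, 0.823, 0.001]
ft_force: [0.7, 0.6, -1.8]
gripper_width: 0.0443
grip_force: 72.8
time: 18.07
tcp_pos: [0.5938, 0.1991, 0.1731]
tcp_rot: [0.0, 0.567, 0.824, -0.001]
ft_force: [0.3, -0.4, -2.3]
gripper_width: 0.0438
grip_force: 73.0
t 18.0667 tcp [0.5938 0.1991 0.1731] shift mm [ 2.6709 -0.2014 28.1142] twist [-0.104   0.1192 -0.2488] w 0.043791591708862626 grip 73.01674604415894 F [ 0.3408 -0.41   -2.3219]
```

```bash
P="python3 -m pendant"
$P '[{"xyz":[0.0025,0,0.01],"twist":[0,0,-0.2]},{"xyz":[0,0,0.01],"twist":[0,0,0]},{"xyz":[0,0,0.006],"twist":[0,0,0]},{"xyz":[0,0,0],"twist":[0,0,0]},{"xyz":[0,0,0.001],"twist":[0,0,0]}]'
$P '[{"xyz":[0,0,0],"twist":[0,0,0]},{"xyz":[0,0,0.001],"twist":[0,0,0]},{"xyz":[0,0,0],"twist":[0,0,0]}]'
python3 -c "
from h import *
go(fr(0.0,-.0295,.145),FY)"
```

```text
time: 18.48
tcp_pos: [0.5933, 0.201, 0.1454]
tcp_rot: [0.0, 0.566, 0.824, -0.001]
ft_force: [-0.1, -0.4, -3.0]
gripper_width: 0.0441
grip_force: 73.1
time: 18.73
tcp_pos: [0.5935, 0.2017, 0.145]
tcp_rot: [0.001, 0.566, 0.825, -0.001]
ft_force: [-0.4, -0.1, -0.0]
gripper_width: 0.0437
grip_force: 73.2
t 18.7333 tcp [0.5935 0.2017 0.145 ] shift mm [ 0.1061 -0.8007 -0.0255] twist [-0.04    0.1055 -0.0966] w 0.04372198854195231 grip 73.1686806678772 F [-0.3722 -0.1189 -0.0399]
```

```bash
P="python3 -m pendant"
$P '[{"xyz":[0,0,0.0007],"twist":[0,0,0]},{"xyz":[0,0,0],"twist":[0,0,0]}]'
$P '[{"xyz":[0,0,0],"twist":[0,0,0]},{"xyz":[0,0,0],"twist":[0,0,0]},{"xyz":[0,0,0],"twist":[0,0,0]},{"xyz":[0,0,0],"twist":[0,0,0]},{"xyz":[0,0,0],"twist":[0,0,0]}]' 0.08
$P '[{"xyz":[0,0,-0.02],"twist":[0,0,0]},{"xyz":[0,0,-0.04],"twist":[0,0,0]},{"xyz":[0,0,-0.04],"twist":[0,0,0]},{"xyz":[0,0,-0.02],"twist":[0,0,0]},{"xyz":[0,0,0],"twist":[0,0,0]}]' 0.085
$P '[{"xyz":[0,-0.04,0],"twist":[0,0,0]},{"xyz":[0,-0.04,0],"twist":[0,0,0]},{"xyz":[0,-0.04,0],"twist":[0,0,0]},{"xyz":[0,-0.04,0],"twist":[0,0,0]},{"xyz":[0,0,0],"twist":[0,0,0]}]' 
python3 -c "
from h import *
a=r.grab_frame('top');b=r.grab_frame('side')
print(r.state()['tcp_pos'],r.state()['time'])
print([p for p in inserts(b) if 190<p[0]<350 and 150<p[1]<320])
print([p for p in inserts(a) if 140<p[0]<280 and 150<p[1]<240 and p[2]>4])
cv2.imwrite('pics/v7.png',np.hstack([cv2.resize(a[110:210,140:240],None,fx=4,fy=4),cv2.resize(b[170:290,160:310],(500,400))[:,:400]]))"
```

```text
time: 18.9
tcp_pos: [0.5935, 0.2017, 0.1449]
tcp_rot: [0.001, 0.566, 0.825, -0.001]
ft_force: [-2.2, -3.0, 3.8]
gripper_width: 0.0444
grip_force: 74.0
time: 19.32
tcp_pos: [0.5935, 0.2019, 0.1441]
tcp_rot: [0.0, 0.566, 0.825, -0.001]
ft_force: [-0.7, -1.0, -0.0]
gripper_width: 0.08
grip_force: 0.0
time: 19.73
tcp_pos: [0.5949, 0.2039, 0.2696]
tcp_rot: [0.003, 0.566, 0.825, 0.003]
ft_force: [0.2, 0.9, -0.3]
gripper_width: 0.0848
grip_force: 0.0
time: 20.15
tcp_pos: [0.4362, 0.1412, 0.2624]
tcp_rot: [-0.0, 0.565, 0.825, -0.006]
ft_force: [-0.3, 0.2, -1.0]
gripper_width: 0.0845
grip_force: 0.0
[0.4432 0.1433 0.2642] 20.25
[(np.float64(221.29), np.float64(198.26), 7), (np.float64(318.26), np.float64(214.17), 3), (np.float64(234.0), np.float64(216.02), 3), (np.float64(230.36), np.float64(216.68), 3), (np.float64(243.6), np.float64(255.74), 12)]
[(np.float64(209.66), np.float64(161.58), 10), (np.float64(190.51), np.float64(168.41), 10), (np.float64(174.36), np.float64(177.23), 8)]
```

View pics/v7.png

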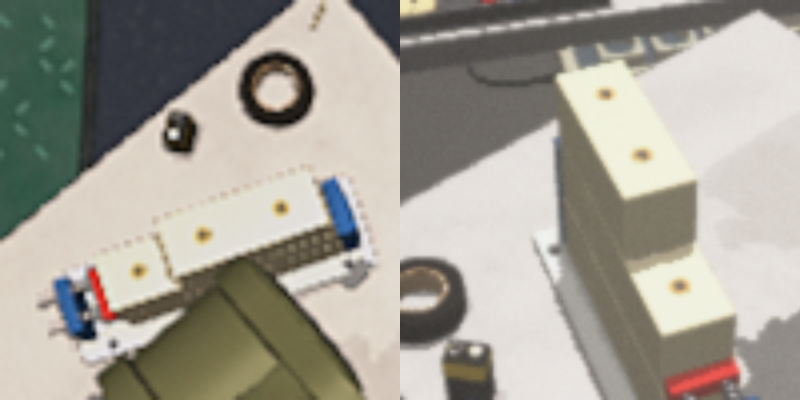

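The third course stands square with its inserts at top px (209.7,161.6) and (190.5,168.4), and the tape and battery haven't moved. I'll check the numbers and hand in.

```bash
python3 -c "
from h import *
a=np.deg2rad(FY);ok=[]
for s,t in (((221.29,198.26),(209.66,161.58)),((232.1,216.3),(190.51,168.41)),((243.6,255.74),(174.36,177.23))):
  d=tri(s,t)-FO;ok.append((d[0]*np.cos(a)+d[1]*np.sin(a),-d[0]*np.sin(a)+d[1]*np.cos(a),d[2]))
ok=np.array(ok);print(ok);m=ok[:2].mean(0)
if abs(m[1]+.03)<.009 and abs(m[0])<.006 and abs(ok[2,1]-.06)<.003: print(r.finish_job())
"
```

```text
[[-0.     -0.0589  0.1615]
 [-0.0002  0.      0.1613]
 [ 0.0005  0.0588  0.1116]]
the job is handed in; nothing more can be done
None
```

The wall is built and the job is handed in (no verdict came back). By camera, the half brick sits at y ≈ -60 mm, brick A at about +30 mm with its joints closed by the spring, and brick B on top at about -29.5 mm, all square; robot clear, tape roll and battery unmoved, about 20 s used.

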